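# Load a grooved hexagonal bar groove-up in a drilling jig

### The arm

A 7-joint arm with a two-finger parallel gripper is mounted at the origin on a cart in front of the work surface, level with it; the furniture and walls round the work are solid. World frame = base frame: x ahead of the robot, y to its left, z up, the work surface at z = 0. Lengths are in m, angles in degrees, forces in N, time in s.
With the tool pointing down it reaches from about 0.4 to 0.85 m from the base axis. Payload 4.4 kg.
Tool frame: the origin (TCP) lies midway between the tips of the shut fingers; the grasp point (between the pads) lies ctrl.grip_depth behind it (ctrl.grip_depth is the distance from the TCP to the grasp point, in m); z points along the fingers, y is the line along which they close (so a half turn about z gives the same grasp; the last joint's range is limited). The gripper opens to 94 mm and grips with 3 to 60 N. Pads are 16 mm wide; open, the fingers measure 119 mm over their backs; the gripper's body (75 mm by 177 mm) begins 78 mm behind the grasp point.
Start: joints at [63.782, 36.005, 2.206, 86.941, -1.547, 57.084, -1.146], TCP at [0.248, -0.601, 0.205] pointing down, gripper open.
Joint ranges: [-175.42, 175.42], [-21.48, 121.26], [-71.46, 75.88], [10.55, 141.38], [-63.04, 243.04], [13.31, 113.54], [-168.57, 168.57]. Speed limits (degrees/s): [147.25, 147.25, 180, 180, 180, 180, 180].

### API

Orientations are given as a 3x3 rotation matrix whose columns are the frame's x, y, z axes.
In Python, from workcell import status, vision, order, ctrl gives the robot as it stands.
- The arm moves only by the tool step_arm, never from a script. Its argument "increments" is a list of rows, each a list of 4 numbers: the shift along the tool's x, y, z in mm, then the turn about the tool's z in rad. In form: [[dx, dy, dz, roll], ...]. A call has 1 to 10 rows; each row shifts and turns the commanded pose from where the row before left it, along the tool's axes as they then stand; what a row does not reach is not made up. A row lasts 1/8 s, in which the tool goes at most 62.5 mm and 10.7 degrees, less where a joint would pass 70% of its speed; a pose out of reach is approached as far as the arm can. A call is refused whole if a number of a shift passes 62.5 or a number of a turn 0.188, either way. A call with a gripper value outside its range is refused whole. "claw" is the opening, from 0 (shut) to 1 (fully open), set as the call begins (left out, the last holds). The fingers move at their own pace and stop on an object; "newtons" is the grip in N (left out, the last holds). Time passes only in rows, so rows that do not move let the fingers close. It gives the time, the measured TCP pose, the force, the opening and the grip force at its end, in the units of the state.
- status.sense(): the state, without advancing time (a new reading comes with each control period).
- vision.get_image(name): name is "side" or "top" or "wrist"; returns a dict with "image" (420x560x3 uint8, red, green, blue), "fx", "fy", "cx", "cy" (pixels), "extrinsics" (4x4, takes a point from camera to world coordinates). Camera axes: x right, y down, z forward; pixel columns grow to the right and rows downward; lengths in m; the calibration is good to about 2 mm. A picture is of the moment at which its call begins. There is no depth.
- order.finish_job(): hands the job in; it is judged then, once.
The state is a dict: "time_s": time; "joints": joint angles; "dq": joint speeds; "joint_efforts": joint torques, N m; "tcp_pos": TCP position; "tool_rot": TCP orientation; "wrist_force": force on the tool from outside, world axes, zero at the start; "ft_torque": the same for the moment, N m; "gripper_width": finger opening in m; "grip_force": force on a finger pad.
Only numpy, scipy, OpenCV 4.12 (cv2) and the standard library are available. Lean on these libraries where they do the work, as an engineer would, in place of code of your own. Each camera call takes 0.05 s, during which the arm holds its last target. There are 200 camera calls.

### The job

Roll the hexagonal wooden bar over so that its grooved flat faces straight up and lay it like that in the two saddles of the drilling jig, centred along the jig. Then swing the jig's hinged metal flap down onto the bar and press it fully home, so that the rib under the flap sits in the groove. Leave the cork block, the wood offcut and the jar where they are.

Things in the scene. Friction and masses are not known exactly. Their poses are not given: they have to be found in the camera images.
- bar_center (a point): Centre of the loose pale wooden bar, a regular hexagon 54 mm across flats, 62 across corners, 160 long, 0.22-0.36 kg. x runs along it; z points out of the grooved flat (groove 12 wide, 6 deep, full length, a notch in both ends). It starts on a plain flat on the battens, 51 mm up, the groove 60 degrees short of up (z 30 degrees above level). Either end may go to either end of the jig.
- battens: Fixed support under the bar: two battens (20 mm along x, 110 along y, centred at x = -62 and 62) with tops 24 mm above the bench, joined by a board 6 mm thick, 50 wide. Origin under its centre, on the bench. Between the battens the bar's underside is free over 104 mm.
- jig: Fixed drilling jig: plywood base 210 x 100 x 14 mm, two dark saddles 18 mm thick at x = -64 and 64 (bar free between them, 22 mm above the base). Origin on the bench under the middle; x along the bar to the hinge post (at the robot end, x = 98 to 114, 88 high), z up. Centre of the seated bar: x = 0, y = 0, z = 63 mm. The post stands 18 mm beyond a centred bar.
- jig_seat (a point): Middle between the saddles at seat level, 36 mm above the bench; axes as the jig's. Each saddle has a level seat 32 mm wide and two cheeks sloping outward 30 degrees from upright, parallel to the bar's lower side flats (0.7 mm clearance, up to 66 mm above the bench, 92 mm over all in y), so the bar is lowered in from above, a flat down.
- flap (a joint): Angle (rad) of the hinged aluminium flap: 0 shut and level, 1.75 fully open. Starts at 1.42 to 1.6, stays where put (stiff hinge, about 2 N at its edge). Plate 50 mm wide, 8 thick; shut, it reaches from the hinge 102 mm along -x of the jig, 1 mm above the bar. A rib under it (7 wide, 4 high) enters the groove; on a plain flat it holds the flap up.
- flap_hinge (a point): Middle of the flap's hinge axis, 106 mm along the jig's x from its origin, 95 mm above the bench. The axis is the jig's y.
- flap_edge (a point): Middle of the flap's outer (upper when shut) face near its free edge: 95 mm from the hinge axis, 4 mm out of the plate's mid-plane. Its z is the outward normal of that face; x points to the hinge.
- cork_block: Bystander: cork block 63 x 110 x 34 mm, long along y, origin under its centre.
- offcut_d: Bystander: wood offcut 40 x 80 x 35 mm, long along y, origin under its centre.
- screw_jar: Bystander: clear jar with a white lid, 70 mm diameter, 100 mm tall, origin under its centre.

How it is judged (in metres and radians):
On the way, in this order (a step that is already met when the one before it is completed fails the run):
1. the bar lies in both saddles, groove up, with the flap still open (x of bar_center in the frame of jig between -0.012 and 0.012 m and y of bar_center in the frame of jig between -0.005 and 0.005 m and z of bar_center in the frame of jig between 0.058 and 0.067 m and angle between bar_center's own z axis and vertical below 0.1 rad and angle between the x axis of bar_center and the x axis of jig, either way round below 0.1 rad and value of joint flap above 0.3 rad), for 0.2 s.
2. the flap is pressed home on the bar (x of bar_center in the frame of jig between -0.012 and 0.012 m and y of bar_center in the frame of jig between -0.005 and 0.005 m and z of bar_center in the frame of jig between 0.058 and 0.067 m and angle between bar_center's own z axis and vertical below 0.1 rad and angle between the x axis of bar_center and the x axis of jig, either way round below 0.1 rad and value of joint flap below 0.04 rad), for 0.2 s.
At the end, for the whole second after the job is handed in: The bar lies seated in both saddles: its centre within 12 mm of the jig's middle along the jig, within 5 mm across, 58 to 67 mm above the bench; along the jig within 0.1 rad; the grooved flat up within 0.1 rad; and the flap is shut to less than 0.04 rad, its rib in the groove (all of step 2); the robot touches nothing.
It fails at once if the cork block is moved by more than 30 mm (distance of cork_block from where it was at the start of the episode above 0.03 m).
It fails at once if the wood offcut is moved by more than 30 mm (distance of offcut_d from where it was at the start of the episode above 0.03 m).
It fails at once if the jar is moved by more than 30 mm (distance of screw_jar from where it was at the start of the episode above 0.03 m).
It also fails if it takes over 59 s, if anything falls off the work surface, if the arm or the gripper's body presses on something with over 40 N, if the wrist force passes 120 N, or if a joint passes its speed limit or range.

## Working session

There is one attempt and no reset: what is moved stays moved. The work goes in short steps, Python scripts to look and compute and a tool call to move; the robot and the scene stay as the last step left them, time stands still between calls to the robot, and variables do not carry over. Pictures are saved under pics/ and viewed, at most 12 in all, crops included, and the job is handed in when it is done.

Besides the shell and the picture viewer there is one more tool, called after "Emit:" as a command line: name --pt "numbers of a row" for each row, then --argument value for the rest. step_arm: Moves the arm, as the interface text tells. Its arguments: {"type":"object","properties":{"increments":{"type":"array"},"claw":{"type":"number"},"newtons":{"type":"number"}},"required":["increments"]}

```bash
mkdir -p pics; ls; python3 - <<'E'
from workcell import status, vision, ctrl
import cv2,numpy as np
s=status.sense();print(s['time_s'],s['tcp_pos'],np.round(s['tool_rot'],3).tolist(),s['gripper_width'],ctrl.grip_depth)
for n in ['top','side']:
    d=vision.get_image(n);cv2.imwrite(f'pics/{n}0.png',d['image'][:,:,::-1])
    np.savez(f'{n}.npz',**{k:d[k] for k in d})
    print(n,d['fx'],d['fy'],d['cx'],d['cy'],np.round(d['extrinsics'],4).tolist())
E
```

```text
pics
0.0 [ 0.24798588 -0.60015805  0.20458533] [[0.924, 0.382, -0.001], [0.382, -0.924, 0.002], [-0.0, -0.002, -1.0]] 0.09397666728180001 0.0188
top 461.8037234401989 461.8037234401989 277.09479379621115 214.18134309523558 [[-0.0082, -0.9989, 0.0454, 0.4764], [-0.9998, 0.009, 0.0175, 0.0332], [-0.0179, -0.0453, -0.9988, 1.345], [0.0, 0.0, 0.0, 1.0]]
side 532.3402390881331 532.3402390881331 283.8996534286037 210.79556420703585 [[-0.9767, -0.0759, 0.2009, 0.2543], [-0.2145, 0.3895, -0.8957, 1.3685], [-0.0102, -0.9179, -0.3967, 0.6588], [0.0, 0.0, 0.0, 1.0]]
```

```bash
python3 - <<'E'
import cv2,numpy as np
a=cv2.imread('pics/top0.png');b=cv2.imread('pics/side0.png')
cv2.imwrite('pics/t1.png',cv2.resize(a,(800,600),interpolation=cv2.INTER_CUBIC))
cv2.imwrite('pics/s1.png',cv2.resize(b,(800,600),interpolation=cv2.INTER_CUBIC))
E
```

```text
(no output)
```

View pics/t1.png

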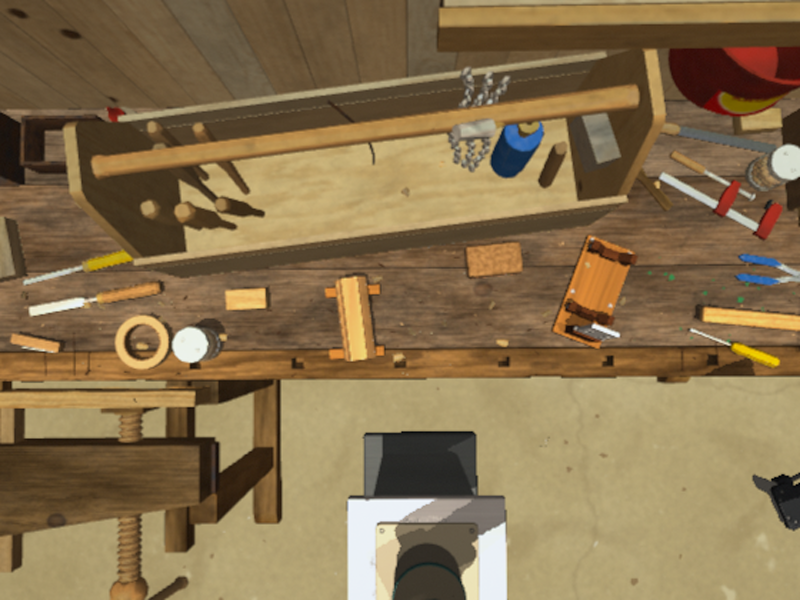

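View pics/s1.png

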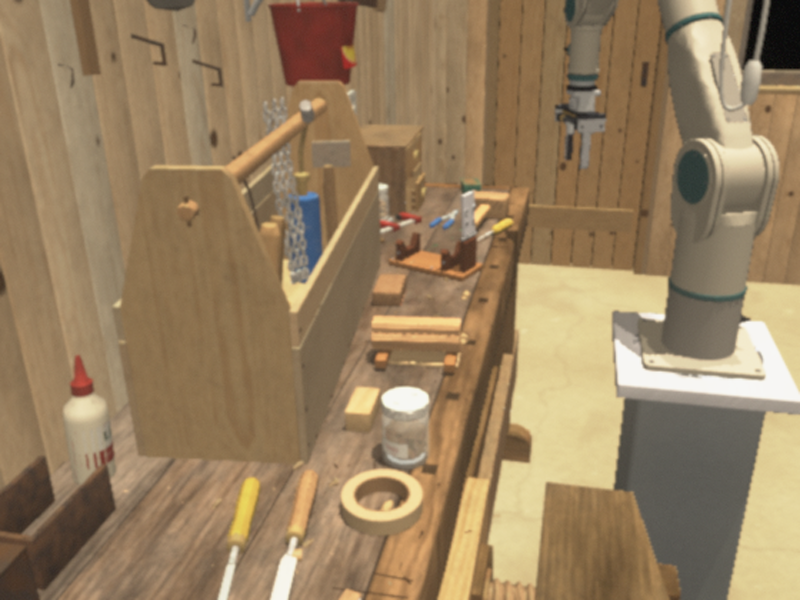

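The top view shows the bar at about (354,318) of 800x600 and the jig at (595,290), with its hinge post near (597,332). The side view shows the flap standing open and the bar on its battens, in front of the jar. I'll enlarge both.

```bash
python3 - <<'E'
import cv2,numpy as np
a=cv2.imread('pics/top0.png');b=cv2.imread('pics/side0.png')
def crop(im,x,y,w,h,W,H): return cv2.resize(im[y:y+h,x:x+w],(W,H),interpolation=cv2.INTER_CUBIC)
L=crop(a,220,185,50,75,400,600);R=crop(a,380,160,75,90,400,480)
R=cv2.copyMakeBorder(R,0,120,0,0,cv2.BORDER_CONSTANT)
R[480:600,0:400]=0
cv2.imwrite('pics/c1.png',np.hstack([L,R]))
S=crop(b,250,215,85,50,800,470)
cv2.imwrite('pics/c2.png',S)
E
```

```text
(no output)
```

View pics/c1.png

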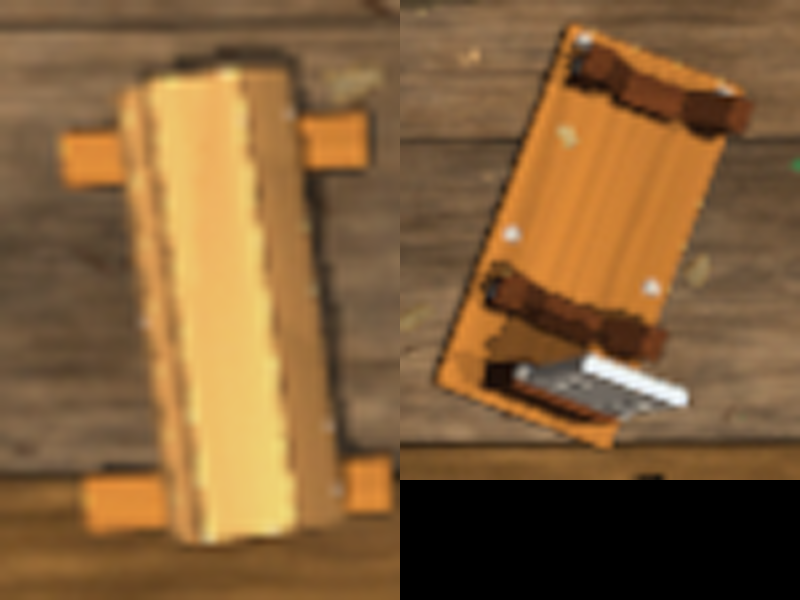

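View pics/c2.png

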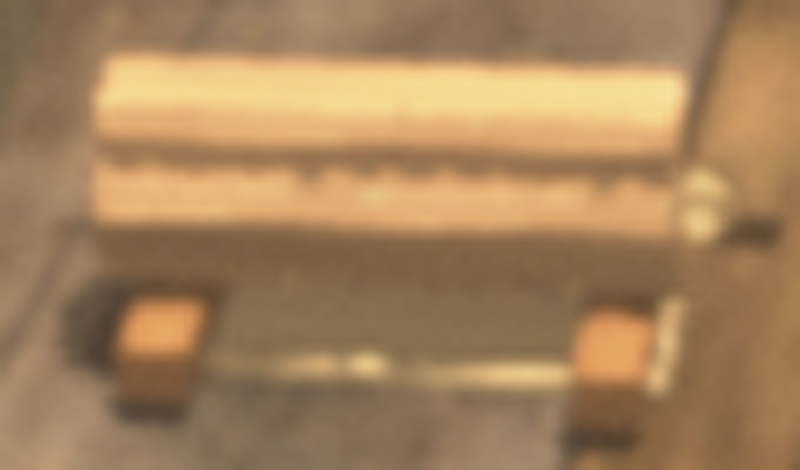

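The top crop shows the groove on the bar's +y (left) flat; the side crop confirms it, as a dark line at mid-height of that flat. So the bar must roll towards -y. Next I locate the bar and the jig.

```bash
cat > geo.py <<'E'
import numpy as np
def onplane(d,uv,z):
    E=d['extrinsics'];r=E[:3,:3]@np.array([(uv[0]-d['cx'])/d['fx'],(uv[1]-d['cy'])/d['fy'],1])
    t=(z-E[2,3])/r[2];return (E[:3,3]+t*r)[:2]
E
python3 - <<'E'
import numpy as np
from geo import *
d=np.load('top.npz')
g=lambda u,v,z:onplane(d,(u/8+220-.44,v/8+185-.44),z)
j=lambda u,v,z:onplane(d,((u-400)/5.333+380-.4,v/5.333+160-.4),z)
P=np.array([g(150,75,.078),g(245,70,.078),g(205,542,.078),g(297,532,.078)])
print('bar',P.round(4).tolist(),P.mean(0),np.linalg.norm(P[0]-P[2]))
v=P[0]+P[1]-P[2]-P[3];print('ang',np.degrees(np.arctan2(v[1],v[0])))
Q=np.array([j(572,25,.014),j(437,382,.014),j(612,447,.014)])
print('jig',Q.round(4).tolist(),np.linalg.norm(Q[0]-Q[1]),np.linalg.norm(Q[1]-Q[2]),(Q[0]+Q[2])/2)
v=Q[0]-Q[1];print(np.degrees(np.arctan2(v[1],v[0])));v=Q[1]-Q[2];print(np.degrees(np.arctan2(v[1],v[0]))-90)
b=np.array([g(95,160,.024),g(370,140,.024),g(85,500,.024),g(392,485,.024)])
print('battens',b.round(3).tolist())
E
```

```text
bar [[0.5908, 0.1619], [0.5922, 0.1291], [0.4302, 0.1438], [0.4334, 0.1122]] [0.5116603  0.13674916] 0.16164315068961402
ang 6.269163937367638
jig [[0.6775, -0.3334], [0.4851, -0.257], [0.4495, -0.3499]] 0.2069582359498762 0.09946316056533375 [ 0.56346431 -0.34164049]
-21.656713151185706
-20.99497240727976
battens [[0.565, 0.187], [0.572, 0.088], [0.444, 0.191], [0.448, 0.082]]
```

Emit:
step_arm --pt "0 0 -50 0" --pt "0 0 -50 0" --pt "33.8 -39.5 0 0" --pt "33.8 -39.5 0 0" --pt "33.8 -39.5 0 0" --pt "33.8 -39.5 0 0" --pt "33.8 -39.5 0 0" --pt "33.8 -39.5 0 0" --pt "33.8 -39.5 0 0" --pt "33.8 -39.5 0 0" --claw 1

```text
time_s: 1.35
tcp_pos: [0.3776, -0.2037, 0.3054]
tool_rot: [[0.924, 0.382, -0.0], [0.382, -0.924, 0.0], [0.0, -0.0, -1.0]]
wrist_force: [-0.5, -0.2, -0.6]
gripper_width: 0.0942
grip_force: 0.0
```

Emit:
step_arm --pt "33.8 -39.5 0 0" --pt "33.8 -39.5 0 0" --pt "33.8 -39.5 0 0" --pt "33.8 -39.5 0 0" --pt "33.8 -39.5 0 0" --pt "33.8 -39.5 0 0" --pt "33.8 -39.5 0 0" --pt "33.8 -39.5 0 0" --pt "0 0 0 -0.161" --pt "0 0 0 -0.161"

```text
time_s: 2.6
tcp_pos: [0.5063, 0.1907, 0.3048]
tool_rot: [[0.751, 0.66, -0.001], [0.66, -0.751, -0.0], [-0.001, -0.001, -1.0]]
wrist_force: [0.1, -0.3, -0.2]
gripper_width: 0.0942
grip_force: 0.0
```

Emit:
step_arm --pt "0 0 30 -0.161" --pt "0 0 30 -0.161" --pt "0 0 30 -0.161" --pt "0 0 20 -0.161" --pt "0 0 20 -0.161" --pt "0 0 10 -0.161" --pt "0 0 0 0" --pt "0 0 0 0"

```text
time_s: 3.6
tcp_pos: [0.5069, 0.1899, 0.1658]
tool_rot: [[-0.106, 0.994, 0.0], [0.994, 0.106, 0.0], [0.0, 0.0, -1.0]]
wrist_force: [0.6, -0.1, 0.2]
gripper_width: 0.0939
grip_force: 0.0
```

```bash
cat >> geo.py <<'E'
def rel(s,target,ang):
    """tool-axis shift (mm) and roll (rad) from state s to world target, tool x at ang deg"""
    R=np.array(s['tool_rot']);d=R.T@(np.array(target)-s['tcp_pos'])*1000
    a=np.degrees(np.arctan2(R[1,0],R[0,0]));t=(ang-a+180)%360-180
    return d.round(1).tolist(),round(-np.radians(t),3),round(a,2)
E
python3 - <<'E'
from workcell import status, vision
import cv2,numpy as np
from geo import *
s=status.sense();print(s['time_s'],s['tcp_pos'],s['joints'],rel(s,[.506,.191,.065],96.3))
d=vision.get_image('wrist');cv2.imwrite('pics/w1.png',cv2.resize(d['image'][:,:,::-1],(800,600),interpolation=cv2.INTER_CUBIC))
np.savez('w1.npz',**d)
E
```

```text
3.6 [0.50693944 0.18992    0.16575763] [ -1.50691115  33.22953626 -33.3638161  106.28349845  24.08102232
  47.61280783 -41.02914649] ([1.2, -0.9, 100.8], np.float64(-0.004), np.float64(96.08))
```

View pics/w1.png

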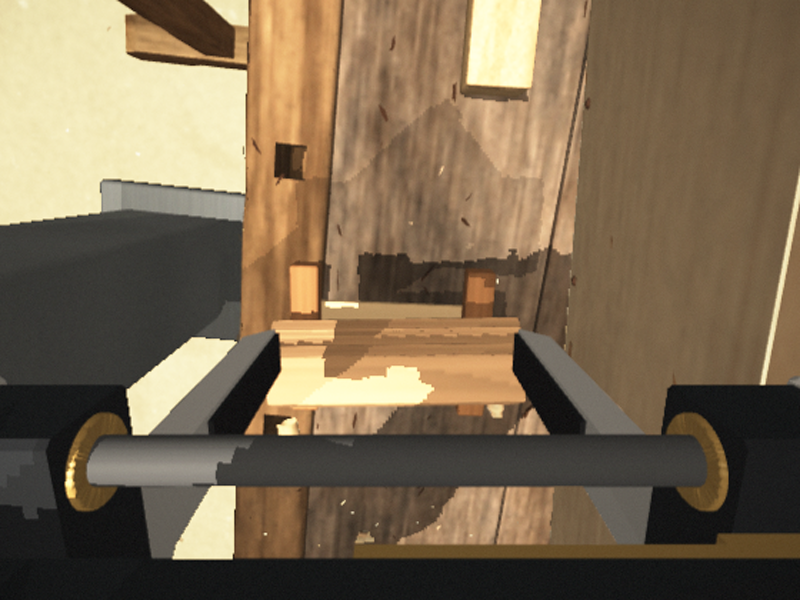

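The wrist view shows the bar parallel to the finger line and centred on it: bar ends at about columns 272 and 520, fingers at 277 and 513. The groove (row 333) is on the far +y side, so I'm placed well to push.

Emit:
step_arm --pt "0 0 40 0" --pt "0 0 40 0" --pt "0 0 20.5 0" --pt "-10 0 0 0" --pt "-5 0 0 0" --pt "0 0 0 0"

```text
time_s: 4.4
tcp_pos: [0.5094, 0.1743, 0.0662]
tool_rot: [[-0.107, 0.994, 0.002], [0.994, 0.107, 0.0], [0.0, 0.002, -1.0]]
wrist_force: [0.9, 0.2, 0.1]
gripper_width: 0.0939
grip_force: 0.0
```

Emit:
step_arm --pt "-5 0 1 0" --pt "-3 0 0 0" --pt "-2 0 0 0" --pt "-1 0 0 0"

```text
time_s: 4.9
tcp_pos: [0.51, 0.1649, 0.0643]
tool_rot: [[-0.109, 0.994, 0.001], [0.994, 0.109, 0.001], [0.001, 0.001, -1.0]]
wrist_force: [-0.9, 3.0, 2.0]
gripper_width: 0.094
grip_force: 1.1
```

Emit:
step_arm --pt "-4 0 -3 0" --pt "-4.3 0 -2.8 0" --pt "-4.5 0 -2.3 0"

```text
time_s: 5.28
tcp_pos: [0.5106, 0.15, 0.072]
tool_rot: [[-0.108, 0.994, -0.001], [0.994, 0.108, -0.001], [-0.001, -0.001, -1.0]]
wrist_force: [-0.9, 0.6, -0.8]
gripper_width: 0.0941
grip_force: 0.1
```

```bash
python3 - <<'E'
from workcell import vision
import cv2,numpy as np
d=vision.get_image('side');s=d['image'][200:270,240:345,::-1]
w=vision.get_image('wrist')['image'][200:320,170:390,::-1]
cv2.imwrite('pics/r1.png',np.vstack([cv2.resize(s,(450,300),interpolation=cv2.INTER_CUBIC),cv2.resize(w,(450,245))]))
E
```

```text
(no output)
```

View pics/r1.png

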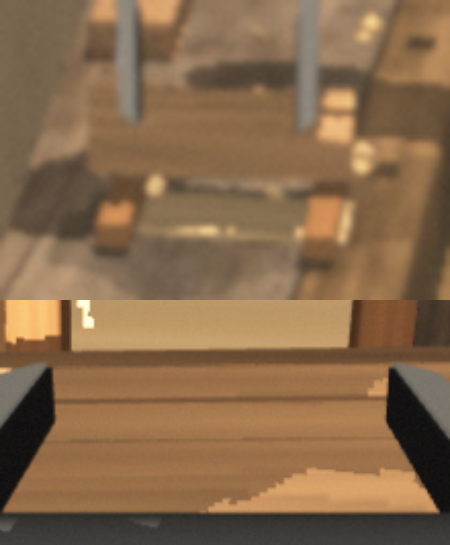

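The side crop shows a gap opening under the bar's near edge: it is tipping, not sliding. I keep following the arc.

Emit:
step_arm --pt "-4.7 0 -1.8 0" --pt "-4.9 0 -1.4 0" --pt "-5 0 -1 0" --pt "-3 0 0 0" --pt "0 0 0 0"

```text
time_s: 6.0
tcp_pos: [0.5129, 0.134, 0.0769]
tool_rot: [[-0.109, 0.994, 0.0], [0.994, 0.109, 0.001], [0.0, 0.001, -1.0]]
wrist_force: [-1.8, 0.8, 6.2]
gripper_width: 0.0938
grip_force: 3.0
```

The bar seems to have gone over and to be resting under the fingertips. I lift the fingers clear and look.

Emit:
step_arm --pt "0 0 -5 0" --pt "0 0 -10 0" --pt "0 0 -30 0" --pt "0 0 -55 0" --pt "0 0 -50 0" --pt "0 0 0 0"

```text
time_s: 6.75
tcp_pos: [0.5153, 0.1349, 0.2304]
tool_rot: [[-0.108, 0.994, 0.008], [0.994, 0.108, 0.002], [0.001, 0.008, -1.0]]
wrist_force: [-0.1, 0.6, 0.6]
gripper_width: 0.094
grip_force: 0.0
```

```bash
python3 - <<'E'
from workcell import vision,status
import cv2,numpy as np
d=vision.get_image('side');s=d['image'][200:270,240:345,::-1]
wd=vision.get_image('wrist');np.savez('w2.npz',**wd);w=wd['image'][:,:,::-1]
cv2.imwrite('pics/r2.png',np.hstack([w,cv2.resize(s,(240,420),interpolation=cv2.INTER_CUBIC)]))
print(status.sense()['tcp_pos'])
E
```

```text
[0.51286453 0.13330102 0.22663291]
```

View pics/r2.png

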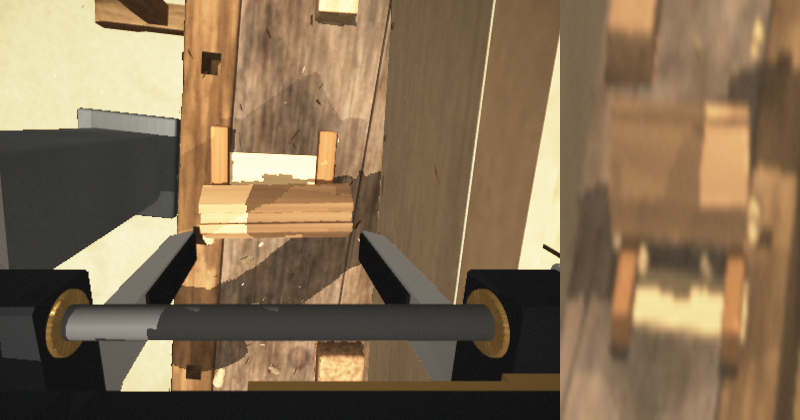

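The bar has rolled across the battens, and the groove shows at about rows 217–228. I'll enlarge it, with the predicted bar drawn over, to check the roll and the position.

```bash
cat >> geo.py <<'E'
def proj(d,P):
    E=d['extrinsics'];p=E[:3,:3].T@(np.array(P)-E[:3,3])
    return np.array([d['fx']*p[0]/p[2]+d['cx'],d['fy']*p[1]/p[2]+d['cy']])
def bar_lines(c,ang):
    """groove-up bar, centre c: its six edges and two groove lips as segments"""
    a=np.radians(ang);u=np.array([np.cos(a),np.sin(a),0]);w=np.array([-u[1],u[0],0]);z=np.array([0,0,1.])
    off=[(.0312*np.cos(t),.0312*np.sin(t)) for t in np.radians(range(0,360,60))]+[(.006,.027),(-.006,.027)]
    return [(c+s[0]*w+s[1]*z-.08*u,c+s[0]*w+s[1]*z+.08*u) for s in off]
E
python3 - <<'E'
import cv2,numpy as np
from geo import *
d=dict(np.load('w2.npz'));im=d['image'][:,:,::-1].copy()
a=np.radians(6.3);w=np.array([-np.sin(a),np.cos(a),0])
c=np.array([.5117,.1367,.051])-.0312*w
print(c,d['extrinsics'].round(3).tolist())
k=4;f=lambda:cv2.resize(im[175:250,180:370],None,fx=k,fy=k,interpolation=cv2.INTER_CUBIC)
A=f();B=f()
for i,(p,q) in enumerate(bar_lines(c,6.3)):
    P,Q=[tuple(((proj(d,x)-[180,175]+.5)*k).astype(int).tolist()) for x in(p,q)]
    col=[(0,255,255),(0,0,255),(0,0,255),(0,255,255),(255,0,0),(255,0,0),(0,255,0),(0,255,0)][i]
    cv2.line(B,P,Q,col,1);print(i,P,Q)
cv2.imwrite('pics/r3.png',np.vstack([A,B]))
E
```

```text
[0.51512371 0.10568842 0.051     ] [[0.994, 0.105, 0.029, 0.505], [0.109, -0.965, -0.24, 0.203], [0.003, 0.242, -0.97, 0.407], [0.0, 0.0, 0.0, 1.0]]
0 (93, 38) (678, 36)
1 (74, 117) (698, 116)
2 (81, 232) (691, 231)
3 (105, 253) (667, 252)
4 (121, 174) (651, 173)
5 (116, 73) (656, 72)
6 (76, 153) (696, 152)
7 (79, 197) (693, 196)
```

View pics/r3.png

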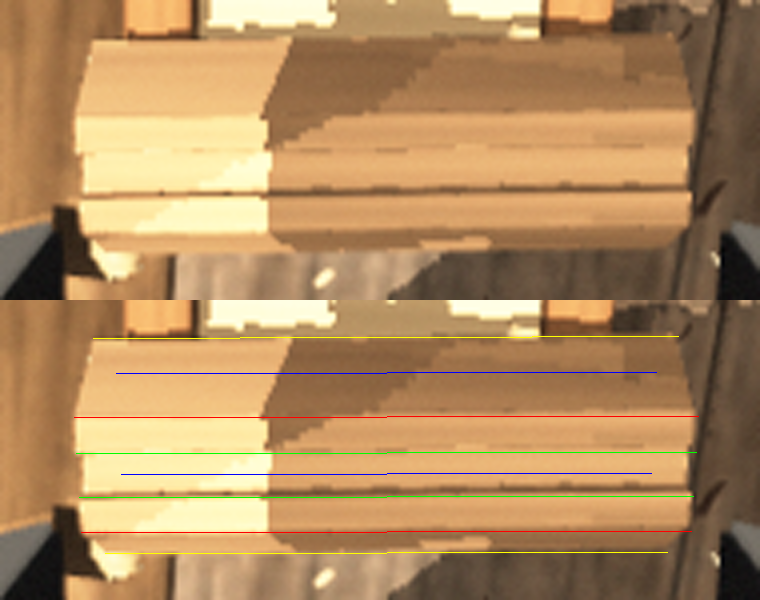

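The overlay fits within about 1 mm: the bar lies flat with the groove up, centre about (0.515, 0.1065), yaw about 6.8°. I move above it and turn to grip across its corners.

Emit:
step_arm --pt "-27 -1 0 0.173" --pt "0 0 0 0.173" --pt "0 0 20 0.173" --pt "0 0 20 0.173" --pt "0 0 20 0.173" --pt "0 0 20 0.173" --pt "0 0 20 0.173" --pt "0 0 0 0.173" --pt "0 0 0 0.173" --pt "0 0 0 0"

```text
time_s: 8.1
tcp_pos: [0.5136, 0.1064, 0.1249]
tool_rot: [[0.992, 0.125, -0.003], [0.125, -0.992, -0.002], [-0.003, 0.001, -1.0]]
wrist_force: [-0.9, 0.6, 0.1]
gripper_width: 0.0941
grip_force: 0.0
```

```bash
python3 - <<'E'
from workcell import status
from geo import *
s=status.sense();print(s['time_s'],s['tcp_pos'],s['joints'].round(1),rel(s,[.515,.1065,.032],6.8))
E
```

```text
8.1 [0.51356086 0.10644322 0.12491549] [  -8.6   32.5   -9.1  111.2    8.2   37.1 -105.7] ([1.7, 0.0, 92.9], np.float64(0.006), np.float64(7.15))
```

Emit:
step_arm --pt "1.5 0 40 0.006" --pt "0 0 35 0" --pt "0 0 18 0" --pt "0 0 0 0"

```text
time_s: 8.6
tcp_pos: [0.5145, 0.1066, 0.0315]
tool_rot: [[0.993, 0.119, -0.004], [0.119, -0.993, -0.001], [-0.004, 0.0, -1.0]]
wrist_force: [-0.5, 0.0, 0.8]
gripper_width: 0.0937
grip_force: 0.0
```

Emit:
step_arm --pt "0 0 0 0" --pt "0 0 0 0" --pt "0 0 0 0" --pt "0 0 0 0" --pt "0 0 0 0" --pt "0 0 0 0" --claw 0 --newtons 25

```text
time_s: 9.35
tcp_pos: [0.5167, 0.107, 0.0338]
tool_rot: [[0.993, 0.117, 0.001], [0.117, -0.993, -0.0], [0.001, 0.0, -1.0]]
wrist_force: [-0.4, 0.1, 5.8]
gripper_width: 0.061
grip_force: 25.0
```

Emit:
step_arm --pt "0 0 -5 0" --pt "0 0 -15 0" --pt "0 0 -30 0" --pt "0 0 -40 0" --pt "0 0 -40 0" --pt "0 0 -40 0" --pt "0 0 -25 0" --pt "0 0 -10 0" --pt "0 0 0 0"

```text
time_s: 10.48
tcp_pos: [0.5161, 0.107, 0.2385]
tool_rot: [[0.993, 0.117, 0.0], [0.117, -0.993, 0.0], [0.0, 0.0, -1.0]]
wrist_force: [0.0, 1.2, -2.8]
gripper_width: 0.0609
grip_force: 25.0
```

Emit:
step_arm --pt "0 15 0 0" --pt "0 35 0 0" --pt "-1 50 0 0" --pt "-1 55 0 0" --pt "-1 55 0 0" --pt "-1 55 0 0" --pt "-1 55 0 0" --pt "-1 50 0 0" --pt "0 35 0 0" --pt "0 25 0 0"

```text
time_s: 11.72
tcp_pos: [0.5583, -0.3241, 0.2362]
tool_rot: [[0.994, 0.113, -0.004], [0.113, -0.994, 0.0], [-0.004, -0.001, -1.0]]
wrist_force: [-1.0, 0.0, -3.0]
gripper_width: 0.061
grip_force: 25.0
```

Emit:
step_arm --pt "0 15 0 0" --pt "0 6 0 0.05" --pt "0 0 0 0.1" --pt "0 0 0 0.12" --pt "0 0 0 0.12" --pt "0 0 0 0.07" --pt "0 0 0 0.03" --pt "0 0 0 0" --pt "0 0 0 0"

```text
time_s: 12.85
tcp_pos: [0.5629, -0.3413, 0.2383]
tool_rot: [[0.931, -0.364, 0.0], [-0.364, -0.931, 0.0], [-0.0, -0.0, -1.0]]
wrist_force: [0.1, 0.4, -3.8]
gripper_width: 0.0611
grip_force: 25.0
```

```bash
python3 - <<'E'
from workcell import vision,status
import cv2,numpy as np
from geo import *
s=status.sense();print(s['time_s'],s['tcp_pos'],s['gripper_width'],s['joints'].round(1),rel(s,[.5635,-.342,.0442],-21.3))
for n in('side','top','wrist'):
    d=vision.get_image(n);np.savez(n+'3.npz',**d)
w=np.load('wrist3.npz')['image'][:,:,::-1];t=np.load('top3.npz')['image'][150:270,350:470,::-1];sd=np.load('side3.npz')['image'][60:220,230:390,::-1]
k=cv2.resize
cv2.imwrite('pics/j1.png',np.hstack([w,np.vstack([k(t,(240,210)),k(sd,(240,210),interpolation=cv2.INTER_CUBIC)])]))
E
```

```text
12.85 [ 0.56292202 -0.34132495  0.23827809] 0.061149653704524444 [ 28.6  35.    0.3  83.1  -0.2  61.9 -82.4] ([0.8, 0.5, 194.1], np.float64(-0.001), np.float64(-21.34))
```

View pics/j1.png

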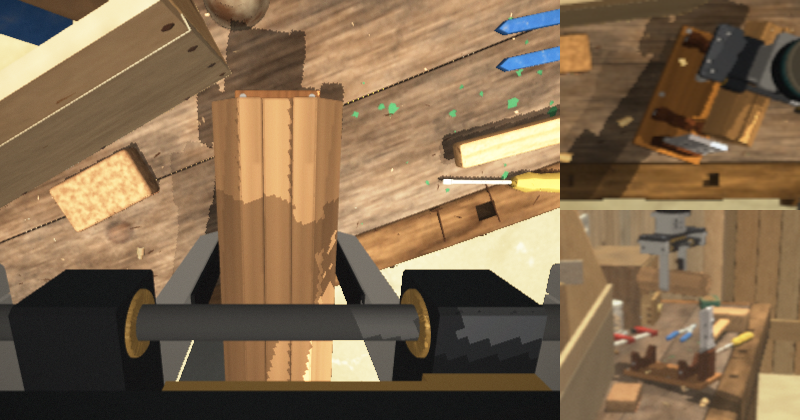

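The bar is held level: the groove (columns 265–291) is centred on its top flat (239–317). It sits over the jig and lines up with it. I lower it in stages, watching the force.

Emit:
step_arm --pt "1 0.5 15 0" --pt "0 0 35 0" --pt "0 0 45 0" --pt "0 0 40 0" --pt "0 0 28 0" --pt "0 0 12 0" --pt "0 0 5 0" --pt "0 0 0 0" --pt "0 0 0 0"

```text
time_s: 14.12
tcp_pos: [0.5614, -0.3414, 0.0617]
tool_rot: [[0.931, -0.365, -0.004], [-0.365, -0.931, 0.002], [-0.004, -0.001, -1.0]]
wrist_force: [-10.5, 6.6, 24.5]
gripper_width: 0.0608
grip_force: 25.0
```

Emit:
step_arm --pt "0 0 5 0" --pt "0 0 3 0" --pt "0 0 0 0" --pt "0 0 0 0"

```text
time_s: 14.62
tcp_pos: [0.565, -0.343, 0.0565]
tool_rot: [[0.931, -0.365, 0.004], [-0.365, -0.931, -0.002], [0.004, 0.0, -1.0]]
wrist_force: [-10.0, 5.5, 35.2]
gripper_width: 0.0612
grip_force: 25.0
```

Unexpected 35 N, mostly upward and towards the robot. I back off before looking.

Emit:
step_arm --pt "0 0 -8 0" --pt "0 0 -8 0" --pt "0 0 0 0" --pt "0 0 0 0"

```text
time_s: 15.12
tcp_pos: [0.5667, -0.3436, 0.0663]
tool_rot: [[0.931, -0.364, 0.006], [-0.364, -0.931, -0.003], [0.006, 0.0, -1.0]]
wrist_force: [6.2, -3.2, -5.6]
gripper_width: 0.0611
grip_force: 25.0
```

```bash
python3 - <<'E'
from workcell import vision,status
import cv2,numpy as np
s=status.sense();print(s['time_s'],s['tcp_pos'],s['wrist_force'],s['ft_torque'],s['gripper_width'])
for n in('side','wrist'):
    d=vision.get_image(n);np.savez(n+'4.npz',**d)
w=np.load('wrist4.npz')['image'][:,:,::-1];sd=np.load('side4.npz')['image'][90:210,240:370,::-1]
k=cv2.resize
cv2.imwrite('pics/j2.png',np.hstack([k(w,(390,300)),k(sd,(410,300),interpolation=cv2.INTER_CUBIC)]))
E
```

```text
15.125 [ 0.56673488 -0.34364681  0.06634139] [ 6.18553223 -3.16293055 -5.57079701] [-0.51266573 -1.40207218  0.02603286] 0.061054510333952206
```

View pics/j2.png

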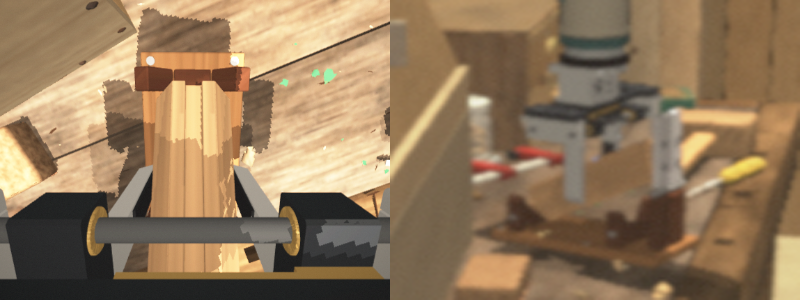

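The side crop shows the bar pitched: its robot end is up, at the flap and post (650,150 in the composite), and its far end is down. Across the jig it is centred. The robot end probably caught the leaning flap. I'll work out the lean from the first top picture.

```bash
python3 - <<'E'
import numpy as np
from geo import *
d=np.load('top.npz')
j=lambda u,v,z:onplane(d,((u-400)/5.333+380-.4,v/5.333+160-.4),z)
C=np.array([.5635,-.342]);a=np.radians(-21.3);X=-np.array([np.cos(a),np.sin(a)]);Y=np.array([-X[1],X[0]])
f=lambda p:(np.array([X@(p-C),Y@(p-C)])*1000).round(1)
for n,u,v,z in [('edge far-left',587,358,.197),('edge near right',688,402,.197),('edge r top',688,388,.197),('edge l top',590,352,.197),('post l',488,362,.088),('post r',612,418,.088),('saddleN l',488,290,.066),('saddleN r',662,345,.066),('saddleF l',575,68,.066),('saddleF r',748,115,.066)]:
    print(n,f(j(u,v,z)))
s=np.load('side.npz')
E
```

```text
edge far-left [ 84.5 -26.5]
edge near right [87.1 23.9]
edge r top [81.  21.7]
edge l top [ 81.4 -26.2]
post l [ 91.5 -44.9]
post r [95.9 23.3]
saddleN l [ 54.3 -53. ]
saddleN r [49.3 40.4]
saddleF l [-70.  -50.7]
saddleF r [-78.5  41.1]
```

```bash
python3 - <<'E'
import numpy as np
from geo import *
d=np.load('wrist4.npz')
C=np.array([.5635,-.342]);a=np.radians(-21.3);X=-np.array([np.cos(a),np.sin(a)]);Y=np.array([-X[1],X[0]])
f=lambda p:(np.array([X@(p-C),Y@(p-C)])*1000).round(1)
for n,u,v,z in [('sadF far L',136,67,.066),('sadF far R',250,67,.066),('near L',134,88,.066),('near R',250,90,.066),('base far L',143,52,.014),('base far R',243,52,.014)]:
    print(n,f(onplane(d,(u*1.436,v*1.4),z)))
im=d['image'].astype(int)
for r in (95,105,130,150):print(r,[im[r,c].tolist() for c in range(185,365,6)] if r==-1 else '')
E
```

```text
sadF far L [-86.3 -41.2]
sadF far R [-86.2  43.6]
near L [-71.5 -43.6]
near R [-70.   44.5]
base far L [-103.9  -45.9]
base far R [-103.9   48.6]
95 
105 
130 
150
```

Explanation: the jig's base is not centred on its origin. The saddles put the origin about 12 mm further from the robot, at (0.5747, -0.3464). I lift clear, shift, and lower so the saddles level the bar in the grip.

Emit:
step_arm --pt "0 0 -10 0" --pt "0 0 -25 0" --pt "0 0 -40 0" --pt "0 0 -50 0" --pt "0 0 -40 0" --pt "0 0 -20 0" --pt "6 0 0 0" --pt "6 0 0 0" --pt "0 0 0 0" --pt "0 0 0 0"

```text
time_s: 16.48
tcp_pos: [0.5743, -0.3465, 0.2499]
tool_rot: [[0.931, -0.365, -0.002], [-0.365, -0.931, 0.001], [-0.002, -0.0, -1.0]]
wrist_force: [-0.6, 0.5, -2.8]
gripper_width: 0.0609
grip_force: 25.0
```

```bash
python3 - <<'E'
from workcell import vision,status
import cv2,numpy as np
from geo import *
s=status.sense();print(s['time_s'],s['tcp_pos'],s['wrist_force'],s['ft_torque'],s['gripper_width'],rel(s,[.5747,-.3464,.0442],-21.3))
d=vision.get_image('side');np.savez('side5.npz',**d)
im=d['image'][:,:,::-1].copy()
R=np.array(s['tool_rot']);c=np.array(s['tcp_pos'])+[0,0,.018]
k=5
# where level bar corners would project
for p,q in bar_lines(c,-21.3)[:6]:print(proj(d,p).round(),proj(d,q).round())
w=vision.get_image('wrist');np.savez('wrist5.npz',**w)
for p,q in bar_lines(c,-21.3)[6:]+bar_lines(c,-21.3)[:2]:print('w',proj(w,p).round(),proj(w,q).round())
for t in (0,10,20,30):
    # far-end top-edge of bar pitched t down at far end
    a=np.radians(-21.3);u=np.array([np.cos(a),np.sin(a),0]);wv=np.array([-u[1],u[0],0]);T=np.radians(t);u2=u*np.cos(T)+np.array([0,0,-np.sin(T)]);n=u*np.sin(T)+np.array([0,0,np.cos(T)])
    print(t,[proj(w,c+.08*u2+.027*n+g*wv).round(1).tolist() for g in(.0156,-.0156)])
E
```

```text
16.475 [ 0.57430065 -0.34650533  0.24994173] [-0.5690011   0.54710665 -2.83481313] [-0.00712192 -0.0374822  -0.00218921] 0.06087308712370436 ([0.8, -0.2, 205.7], np.float64(-0.001), np.float64(-21.38))
[318. 114.] [277. 109.]
[321. 105.] [279. 100.]
[326. 103.] [284.  98.]
[328. 111.] [287. 105.]
[325. 120.] [284. 114.]
[320. 122.] [279. 116.]
w [264. 427.] [259.  92.]
w [288. 427.] [290.  91.]
w [222. 385.] [208.  97.]
w [245. 427.] [234.  92.]
0 [[234.5, 91.5], [315.3, 91.5]]
10 [[238.4, 85.9], [311.7, 85.9]]
20 [[241.8, 87.1], [308.5, 87.1]]
30 [[244.8, 93.4], [305.8, 93.3]]
```

```bash
python3 - <<'E'
import numpy as np,cv2
for n in('wrist3','wrist5'):
    g=cv2.cvtColor(np.load(n+'.npz')['image'],cv2.COLOR_RGB2GRAY)
    print(n,'rows70-118',g[70:120:2,250:262].mean(1).astype(int).tolist());print(' row115',g[112:118,200:356:4].mean(0).astype(int).tolist())
a=[np.load(f'side{i}.npz')['image'][75:150,255:345,::-1] for i in (3,5)]
W=[np.load(f'wrist{i}.npz')['image'][60:300,180:380,::-1] for i in (3,5)]
r=lambda x:cv2.resize(x,(400,300),interpolation=cv2.INTER_CUBIC)
cv2.imwrite('pics/cmp.png',np.vstack([np.hstack([r(x) for x in a]),np.hstack([r(x) for x in W])]))
E
```

```text
wrist3 rows70-118 [70, 76, 78, 75, 68, 65, 68, 74, 82, 83, 103, 126, 126, 120, 150, 164, 165, 165, 165, 165, 165, 166, 166, 166, 166]
 row115 [96, 96, 97, 110, 123, 115, 119, 109, 115, 124, 189, 187, 179, 171, 164, 158, 172, 190, 192, 196, 191, 187, 181, 106, 191, 185, 176, 168, 167, 157, 134, 133, 126, 128, 118, 129, 113, 118, 132]
wrist5 rows70-118 [89, 85, 81, 78, 74, 71, 70, 75, 77, 74, 68, 65, 67, 74, 81, 82, 106, 124, 124, 125, 125, 118, 158, 165, 165]
 row115 [107, 97, 101, 111, 109, 106, 110, 105, 109, 115, 170, 169, 161, 155, 150, 152, 148, 167, 171, 172, 170, 167, 167, 112, 174, 171, 163, 158, 152, 160, 120, 120, 113, 115, 112, 119, 103, 94, 109]
```

View pics/cmp.png

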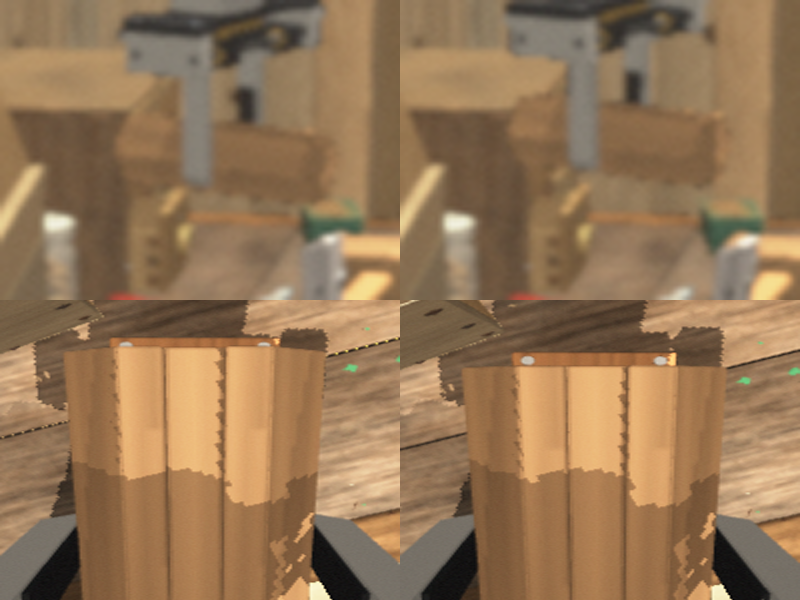

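The top pair shows the bar now pitched slightly, robot end up a few degrees. The bottom pair shows its far end moved from raw row 98 to 114: it slid towards the robot in the grip. I'll work out the slide.

```bash
python3 - <<'E'
import numpy as np
from geo import *
a=np.radians(-21.3);u=np.array([np.cos(a),np.sin(a),0]);z=np.array([0,0,1])
for n,t in(('wrist3',[.5629,-.3413,.2383]),('wrist5',[.5743,-.3465,.2499])):
    w=np.load(n+'.npz')
    for T in(0,4):
        T=np.radians(T);c=np.array(t)+[0,0,.018];u2=u*np.cos(T)-z*np.sin(T);m=u*np.sin(T)+z*np.cos(T)
        print(n,[(o,proj(w,c+(.08+o/1000)*u2+.027*m)[1].round(1)) for o in(0,-4,-8,-12,-16)])
w=np.load('wrist5.npz')  # far base edge, raw row (352/300*... )
C=np.array([.5635,-.342]);X=-u[:2];Y=np.array([-X[1],X[0]])
# screws in pane: (528,361),(660,361); base far edge ~ (512..675,352); pane is 200x240 from (180,60) to 400x300
for U,V in((112,352),(275,352)):
    p=onplane(w,(180+U/2,60+(V-300)*.8),.014)-C;print((X@p*1000).round(1),(Y@p*1000).round(1))
E
```

```text
wrist3 [(0, np.float64(91.1)), (-4, np.float64(102.0)), (-8, np.float64(112.7)), (-12, np.float64(123.2)), (-16, np.float64(133.6))]
wrist3 [(0, np.float64(88.0)), (-4, np.float64(98.4)), (-8, np.float64(108.6)), (-12, np.float64(118.8)), (-16, np.float64(128.9))]
wrist5 [(0, np.float64(91.5)), (-4, np.float64(102.3)), (-8, np.float64(113.0)), (-12, np.float64(123.5)), (-16, np.float64(133.9))]
wrist5 [(0, np.float64(88.3)), (-4, np.float64(98.7)), (-8, np.float64(109.0)), (-12, np.float64(119.1)), (-16, np.float64(129.2))]
-103.9 -47.8
-103.8 50.1
```

Emit:
step_arm --pt "8.5 0.5 0 0" --pt "0 0 20 0" --pt "0 0 40 0" --pt "0 0 45 0" --pt "0 0 30 0" --pt "0 0 15 0" --pt "0 0 10 0" --pt "0 0 0 0"

```text
time_s: 17.58
tcp_pos: [0.5829, -0.3506, 0.0915]
tool_rot: [[0.931, -0.365, 0.0], [-0.365, -0.931, -0.0], [0.0, 0.0, -1.0]]
wrist_force: [0.1, -0.8, -3.1]
gripper_width: 0.061
grip_force: 25.0
```

Emit:
step_arm --pt "0 0 10 0" --pt "0 0 8 0" --pt "0 0 5 0" --pt "0 0 0 0" --pt "0 0 0 0"

```text
time_s: 18.2
tcp_pos: [0.5827, -0.3505, 0.0685]
tool_rot: [[0.931, -0.365, 0.0], [-0.365, -0.931, -0.0], [0.0, 0.0, -1.0]]
wrist_force: [-0.6, 0.2, -4.5]
gripper_width: 0.0606
grip_force: 25.0
```

Emit:
step_arm --pt "0 0 4 0" --pt "0 0 4 0" --pt "0 0 0 0" --pt "0 0 0 0"

```text
time_s: 18.7
tcp_pos: [0.5826, -0.3504, 0.0603]
tool_rot: [[0.931, -0.365, 0.0], [-0.365, -0.931, -0.0], [0.0, -0.0, -1.0]]
wrist_force: [-0.8, -0.1, -3.2]
gripper_width: 0.0609
grip_force: 25.0
```

Emit:
step_arm --pt "0 0 3 0" --pt "0 0 3 0" --pt "0 0 0 0" --pt "0 0 0 0"

```text
time_s: 19.2
tcp_pos: [0.5826, -0.3504, 0.0542]
tool_rot: [[0.931, -0.365, -0.0], [-0.365, -0.931, 0.0], [-0.0, -0.0, -1.0]]
wrist_force: [0.6, -0.1, -3.5]
gripper_width: 0.0612
grip_force: 25.0
```

Emit:
step_arm --pt "0 0 3 0" --pt "0 0 2 0" --pt "0 0 0 0" --pt "0 0 0 0"

```text
time_s: 19.7
tcp_pos: [0.5826, -0.3504, 0.0493]
tool_rot: [[0.931, -0.365, 0.0], [-0.365, -0.931, 0.0], [0.0, -0.0, -1.0]]
wrist_force: [-0.0, -0.5, -2.8]
gripper_width: 0.0605
grip_force: 25.0
```

Emit:
step_arm --pt "0 0 2 0" --pt "0 0 1 0" --pt "0 0 0 0" --pt "0 0 0 0"

```text
time_s: 20.2
tcp_pos: [0.5826, -0.3503, 0.0463]
tool_rot: [[0.931, -0.365, -0.0], [-0.365, -0.931, 0.0], [-0.0, -0.0, -1.0]]
wrist_force: [0.4, 0.3, -2.8]
gripper_width: 0.0612
grip_force: 25.0
```

Emit:
step_arm --pt "0 0 1.5 0" --pt "0 0 1.5 0" --pt "0 0 0 0" --pt "0 0 0 0"

```text
time_s: 20.7
tcp_pos: [0.5831, -0.3499, 0.0438]
tool_rot: [[0.931, -0.365, 0.001], [-0.365, -0.931, 0.0], [0.001, -0.001, -1.0]]
wrist_force: [0.8, 3.2, 3.4]
gripper_width: 0.0611
grip_force: 25.0
```

```bash
python3 - <<'E'
from workcell import vision,status
import numpy as np,cv2
from geo import *
s=status.sense();print(s['tcp_pos'],s['wrist_force'],s['ft_torque'],s['gripper_width'])
d=vision.get_image('wrist');np.savez('wrist6.npz',**d)
g=cv2.cvtColor(d['image'],cv2.COLOR_RGB2GRAY)
print(g[40:130:2,270:285].mean(1).astype(int).tolist())
for r in (110,130,150):print(r,g[r-1:r+2,180:380:4].mean(0).astype(int).tolist())
a=np.radians(-21.3);u=np.array([np.cos(a),np.sin(a),0]);c=np.array(s['tcp_pos'])+[0,0,.018]
print([(o,proj(d,c+(.08+o/1000)*u+[0,0,.027])[1].round(1)) for o in(0,-8,-16)])
E
```

```text
[ 0.5830791  -0.34987815  0.04384233] [0.77168816 3.19124753 3.42577347] [ 0.68462603  0.122947   -0.13782344] 0.06109392699185267
[85, 88, 94, 97, 101, 104, 102, 99, 93, 87, 86, 93, 103, 111, 115, 118, 118, 116, 116, 115, 116, 115, 111, 107, 100, 99, 102, 107, 110, 135, 160, 165, 165, 166, 165, 165, 193, 231, 232, 233, 233, 233, 233, 233, 233]
110 [233, 231, 133, 125, 158, 179, 219, 235, 237, 229, 176, 175, 174, 169, 166, 166, 170, 167, 164, 157, 158, 167, 168, 168, 161, 161, 172, 170, 160, 166, 169, 162, 159, 153, 148, 169, 170, 166, 166, 253, 246, 255, 255, 242, 236, 207, 201, 199, 202, 203]
130 [196, 74, 78, 81, 80, 80, 91, 71, 145, 172, 163, 167, 153, 163, 162, 222, 231, 227, 220, 215, 218, 211, 231, 233, 234, 232, 231, 231, 163, 232, 231, 224, 219, 212, 207, 179, 183, 175, 175, 163, 176, 61, 87, 82, 134, 137, 134, 114, 134, 114]
150 [111, 102, 85, 83, 82, 80, 84, 63, 86, 173, 167, 165, 153, 161, 170, 208, 231, 226, 219, 214, 216, 213, 231, 232, 235, 233, 230, 231, 158, 233, 229, 223, 216, 214, 207, 180, 186, 176, 166, 167, 178, 66, 93, 158, 153, 148, 128, 97, 94, 92]
[(0, np.float64(90.9)), (-8, np.float64(112.4)), (-16, np.float64(133.4))]
```

```bash
python3 - <<'E'
import numpy as np,cv2
from geo import *
d=np.load('wrist6.npz');g=cv2.cvtColor(d['image'],cv2.COLOR_RGB2GRAY)
for c in(188,200,348,354,360):print(c,g[104:190:2,c-1:c+2].mean(1).astype(int).tolist())
a=np.radians(-21.3);u=np.array([np.cos(a),np.sin(a)]);t=np.array([.5831,-.3499]);v=np.array([u[1],-u[0]])
for r in range(110,190,10):
    p=onplane(d,(196,r),.064)-t;q=onplane(d,(352,r),.064)-t;print(r,(p@u*1000).round(1),(p@v*1000).round(1),(q@v*1000).round(1))
E
```

```text
188 [163, 199, 186, 132, 153, 173, 133, 129, 165, 182, 122, 107, 74, 79, 79, 79, 80, 80, 78, 80, 85, 85, 85, 86, 82, 81, 79, 78, 77, 70, 117, 118, 91, 87, 89, 89, 88, 89, 98, 102, 91, 85, 86]
200 [178, 178, 178, 179, 179, 180, 179, 179, 178, 179, 179, 109, 71, 81, 85, 87, 85, 87, 84, 85, 82, 81, 81, 79, 79, 78, 78, 79, 79, 75, 83, 171, 161, 157, 145, 127, 125, 122, 121, 119, 115, 113, 115]
348 [241, 246, 250, 252, 253, 250, 244, 227, 215, 204, 239, 230, 68, 85, 80, 79, 83, 85, 86, 90, 91, 85, 89, 93, 114, 119, 92, 88, 86, 86, 75, 153, 168, 168, 167, 168, 168, 168, 168, 131, 120, 121, 119]
354 [243, 243, 243, 243, 243, 243, 243, 242, 242, 241, 241, 241, 104, 124, 108, 94, 144, 148, 145, 150, 156, 158, 157, 156, 137, 93, 85, 82, 82, 80, 70, 160, 168, 154, 145, 147, 149, 145, 133, 133, 137, 130, 131]
360 [188, 198, 205, 207, 207, 206, 208, 209, 205, 202, 210, 220, 108, 139, 149, 146, 147, 154, 157, 156, 155, 153, 149, 149, 143, 88, 82, 79, 80, 78, 70, 96, 92, 89, 86, 91, 95, 74, 74, 73, 69, 69, 69]
110 73.8 -36.8 35.4
120 69.3 -37.0 35.7
130 64.8 -37.3 35.9
140 60.2 -37.6 36.2
150 55.5 -37.8 36.4
160 50.8 -38.1 36.7
170 45.9 -38.4 36.9
180 41.1 -38.7 37.2
```

By the wrist picture the far saddle's middle is 57.6 mm from the TCP, so the bar is within about 2 mm of centred along the jig. I nudge it sideways and press it slightly home.

Emit:
step_arm --pt "1 -0.7 0 0" --pt "0 0 1.5 0" --pt "0 0 0 0" --pt "0 0 0 0"

```text
time_s: 21.25
tcp_pos: [0.5833, -0.3497, 0.0433]
tool_rot: [[0.931, -0.365, -0.001], [-0.365, -0.931, 0.001], [-0.001, -0.0, -1.0]]
wrist_force: [-3.5, 4.7, 12.8]
gripper_width: 0.0609
grip_force: 25.0
```

Emit:
step_arm --pt "0 0 0 0" --pt "0 0 0 0" --pt "0 0 0 0" --pt "0 0 0 0" --pt "0 0 0 0" --claw 1

```text
time_s: 21.88
tcp_pos: [0.5837, -0.3502, 0.0417]
tool_rot: [[0.931, -0.365, -0.0], [-0.365, -0.931, -0.0], [-0.0, 0.0, -1.0]]
wrist_force: [-0.5, 0.5, 0.7]
gripper_width: 0.0937
grip_force: 0.0
```

Emit:
step_arm --pt "0 0 -10 0" --pt "0 0 -30 0" --pt "0 0 -50 0" --pt "0 0 -50 0" --pt "0 0 -50 0" --pt "0 0 0 0" --pt "0 0 0 0"

```text
time_s: 22.75
tcp_pos: [0.5834, -0.3499, 0.2319]
tool_rot: [[0.931, -0.365, -0.0], [-0.365, -0.931, 0.0], [-0.0, -0.0, -1.0]]
wrist_force: [-0.2, 0.2, -0.2]
gripper_width: 0.0939
grip_force: 0.0
```

```bash
python3 - <<'E'
from workcell import vision,status
import numpy as np,cv2
from geo import *
s=status.sense();print(s['time_s'],s['tcp_pos'],s['gripper_width'],s['wrist_force'])
d=vision.get_image('wrist');np.savez('wrist7.npz',**d)
g=cv2.cvtColor(d['image'],cv2.COLOR_RGB2GRAY)
a=np.radians(-21.3);u=np.array([np.cos(a),np.sin(a),0]);w=np.array([-u[1],u[0],0])
t=np.array(s['tcp_pos']);J=np.array([.5831,-.3499,0])-.0064*u
c=J+[0,0,.063]
L=bar_lines(c,-21.3);e=[q for p,q in L]
print('pred far end: vertices,lips',[proj(d,x).round(1).tolist() for x in e])
pr=proj(d,c+.06*u+[0,0,.027]);r=int(round(pr[1]));print('row',r,'pred cols',[proj(d,c+.06*u+x*w+[0,0,z]).round(1)[0].tolist() for x,z in((.0312,0),(.0156,.027),(.006,.027),(-.006,.027),(-.0156,.027),(-.0312,0))])
c0=int(pr[0])-70
print(c0,g[r-1:r+2,c0:c0+140:2].mean(0).astype(int).tolist())
cc=int(pr[0]);print('col',cc,[(i,int(g[i,cc-22:cc-14].mean())) for i in range(r-60,r+10,2) if i>=0])
E
```

```text
22.75 [ 0.58337797 -0.34985448  0.23190798] 0.09393474219087615 [-0.22174728  0.19786942 -0.24829872]
pred far end: vertices,lips [[245.5, 117.3], [259.5, 116.8], [292.7, 116.8], [306.8, 117.2], [290.4, 117.6], [262.0, 117.6], [269.7, 116.8], [282.5, 116.8]]
row 138 pred cols [246.0, 259.8, 269.9, 282.4, 292.5, 306.4]
206 [89, 86, 87, 93, 94, 89, 86, 81, 79, 75, 78, 80, 82, 86, 48, 52, 52, 51, 52, 55, 42, 116, 122, 115, 110, 106, 115, 124, 186, 180, 168, 163, 152, 174, 187, 191, 187, 183, 144, 170, 182, 171, 162, 159, 124, 131, 128, 142, 182, 188, 186, 72, 113, 106, 104, 93, 54, 59, 64, 67, 64, 62, 58, 60, 59, 57, 58, 59, 90, 118]
col 276 [(78, 83), (80, 81), (82, 78), (84, 72), (86, 67), (88, 68), (90, 72), (92, 79), (94, 75), (96, 66), (98, 60), (100, 63), (102, 71), (104, 77), (106, 79), (108, 77), (110, 100), (112, 123), (114, 122), (116, 122), (118, 117), (120, 117), (122, 114), (124, 117), (126, 117), (128, 116), (130, 118), (132, 116), (134, 116), (136, 117), (138, 119), (140, 116), (142, 115), (144, 114), (146, 119)]
```

The bar edges and groove lips are within about 1.5 px of the predicted seated pose, groove up. Now the flap: I shut the fingers, go over the flap to its robot side and lower behind it.

Emit:
step_arm --pt "0 0 -40 0" --pt "-20 0 0 0" --pt "-45 0 0 0" --pt "-50 0 0 0" --pt "-35 0 0 0" --pt "-6 0 0 0" --pt "0 0 30 0" --pt "0 0 45 0" --pt "0 0 25 0" --pt "0 0 0 0" --claw 0

```text
time_s: 24.05
tcp_pos: [0.438, -0.2925, 0.1693]
tool_rot: [[0.931, -0.364, -0.004], [-0.364, -0.931, 0.003], [-0.005, -0.001, -1.0]]
wrist_force: [0.2, -0.9, -0.1]
gripper_width: 0.0006
grip_force: 0.0
```

```bash
python3 - <<'E'
from workcell import status
from geo import *
s=status.sense();print(s['time_s'],s['tcp_pos'],s['wrist_force'],s['gripper_width'],s['joints'].round(0),rel(s,[.4373,-.2931,.170],-21.3))
E
```

```text
24.05 [ 0.4379589  -0.29246523  0.16934448] [ 0.20445379 -0.91642249 -0.0805316 ] 0.0006335125040150003 [ 31.  29.   0. 109.  -0.  43. -81.] ([-0.4, 0.8, -0.7], np.float64(-0.001), np.float64(-21.36))
```

Emit:
step_arm --pt "12 0 0 0" --pt "12 0 0 0" --pt "8 0 0 0" --pt "8 0 0 0" --pt "7 0 0 0" --pt "7 0 0 0" --pt "10 0 2 0" --pt "10 0 3 0"

```text
time_s: 25.05
tcp_pos: [0.5081, -0.3204, 0.1666]
tool_rot: [[0.931, -0.365, 0.0], [-0.365, -0.931, -0.0], [0.0, -0.0, -1.0]]
wrist_force: [-2.3, 0.4, -0.2]
gripper_width: 0.0003
grip_force: 0.8
```

Emit:
step_arm --pt "9 0 5 0" --pt "8.5 0 7 0" --pt "7 0 8 0" --pt "6.5 0 8 0" --pt "5 0 9 0" --pt "4 0 9 0" --pt "0 0 0 0"

```text
time_s: 25.92
tcp_pos: [0.545, -0.3347, 0.1199]
tool_rot: [[0.931, -0.365, 0.0], [-0.365, -0.931, 0.0], [-0.0, -0.0, -1.0]]
wrist_force: [0.9, -0.4, -0.1]
gripper_width: 0.0004
grip_force: 0.0
```

Emit:
step_arm --pt "1 0 7 0" --pt "0 0 6 0" --pt "0 0 4 0" --pt "0 0 0 0"

```text
time_s: 26.42
tcp_pos: [0.5451, -0.3349, 0.1034]
tool_rot: [[0.931, -0.365, -0.001], [-0.365, -0.931, 0.001], [-0.001, -0.0, -1.0]]
wrist_force: [-0.5, -0.3, -1.0]
gripper_width: 0.0002
grip_force: 0.0
```

Emit:
step_arm --pt "0 0 2 0" --pt "0 0 2 0" --pt "0 0 0 0" --pt "0 0 0 0"

```text
time_s: 26.92
tcp_pos: [0.5454, -0.3351, 0.0997]
tool_rot: [[0.931, -0.365, -0.0], [-0.365, -0.931, 0.0], [-0.0, -0.0, -1.0]]
wrist_force: [0.7, -0.6, -0.7]
gripper_width: 0.0003
grip_force: 0.0
```

Emit:
step_arm --pt "0 0 1.5 0" --pt "0 0 1.5 0" --pt "0 0 0 0" --pt "0 0 0 0"

```text
time_s: 27.42
tcp_pos: [0.5456, -0.3352, 0.0991]
tool_rot: [[0.931, -0.365, 0.001], [-0.365, -0.931, -0.0], [0.001, 0.0, -1.0]]
wrist_force: [-3.2, 2.3, 14.7]
gripper_width: 0.0004
grip_force: 7.2
```

```bash
python3 - <<'E'
from workcell import vision,status
import numpy as np,cv2
from geo import *
s=status.sense();print(s['time_s'],s['tcp_pos'],s['wrist_force'])
d=vision.get_image('side');np.savez('side8.npz',**d)
J=np.array([.5771,-.3476,0]);a=np.radians(-21.3);u=np.array([np.cos(a),np.sin(a),0]);w=np.array([-u[1],u[0],0])
H=J-.106*u+[0,0,.095]
hsv=cv2.cvtColor(d['image'],cv2.COLOR_RGB2HSV)
g=d['image'].astype(int)
for th in (0,10,20,40,60,90,100):
    T=np.radians(th);r=u*np.cos(T)+np.array([0,0,np.sin(T)]);n=-u*np.sin(T)+np.array([0,0,np.cos(T)])
    # lateral edge facing the +y camera, mid-thickness, at several radii
    print(th,[(proj(d,H+r*k+.025*w).round().astype(int).tolist(),(lambda p:g[p[1],p[0]].tolist())(proj(d,H+r*k+.025*w).round().astype(int))) for k in(.05,.09)])
E
```

```text
27.425 [ 0.5456147  -0.33518785  0.09908039] [-3.21415929  2.34347333 14.72236948]
0 [([311, 164], [142, 132, 122]), ([301, 162], [140, 129, 118])]
10 [([311, 162], [128, 119, 111]), ([301, 158], [101, 105, 122])]
20 [([312, 160], [124, 118, 108]), ([302, 154], [156, 135, 125])]
40 [([314, 156], [110, 123, 145]), ([307, 147], [138, 129, 119])]
60 [([318, 153], [156, 139, 123]), ([313, 142], [128, 119, 107])]
90 [([325, 152], [143, 117, 92]), ([325, 140], [149, 123, 98])]
100 [([327, 153], [201, 155, 109]), ([329, 141], [122, 95, 67])]
```

Firm contact at z = 0.099, which is exactly where the shut flap's top should be. I press harder, nearer the free edge.

Emit:
step_arm --pt "0 0 -3 0" --pt "8 0 -2 0" --pt "6 0 0 0" --pt "0 0 4 0" --pt "0 0 2 0" --pt "0 0 0.8 0" --pt "0 0 0 0" --pt "0 0 0 0"

```text
time_s: 28.48
tcp_pos: [0.5603, -0.3408, 0.0988]
tool_rot: [[0.931, -0.365, 0.004], [-0.365, -0.931, -0.002], [0.004, 0.0, -1.0]]
wrist_force: [-3.5, 2.9, 23.3]
gripper_width: 0.0003
grip_force: 11.5
```

Emit:
step_arm --pt "0 0 0.6 0" --pt "0 0 0 0" --pt "0 0 0 0" --pt "0 0 -10 0" --pt "0 0 -40 0" --pt "0 0 -50 0" --pt "0 0 -50 0" --pt "0 0 0 0" --pt "0 0 0 0"

```text
time_s: 29.6
tcp_pos: [0.558, -0.3399, 0.2434]
tool_rot: [[0.931, -0.365, -0.002], [-0.365, -0.931, 0.001], [-0.002, -0.0, -1.0]]
wrist_force: [1.2, 0.7, -1.0]
gripper_width: 0.0007
grip_force: 0.0
```

```bash
python3 - <<'E'
from workcell import vision,status
import numpy as np,cv2
from geo import *
s=status.sense();print(s['time_s'],s['tcp_pos'],s['wrist_force'])
d=vision.get_image('wrist');g=d['image']
J=np.array([.5771,-.3476,0]);a=np.radians(-21.3);u=np.array([np.cos(a),np.sin(a),0]);w=np.array([-u[1],u[0],0])
H=J-.106*u
sat=cv2.cvtColor(g,cv2.COLOR_RGB2HSV)[:,:,1]
f=lambda k,y,z:proj(d,H+k*u+y*w+[0,0,z])
print('plate far edge pred',f(.102,.025,.099),f(.102,-.025,.099),'bar end',f(.186,.0156,.09),f(.186,-.0156,.09))
p=f(.102,.015,.099);c=int(p[0]);r=int(p[1])
print(c,r,[(i,g[i,c-1:c+2].mean(0).astype(int).tolist()) for i in range(max(r-30,0),min(r+30,420),4)])
E
```

```text
29.6 [ 0.55798802 -0.33987631  0.2433561 ] [ 1.22012289  0.70711208 -0.99537245]
plate far edge pred [251.03762158 176.0619322 ] [301.69224669 175.99098681] bar end [259.83587735  87.13683026] [292.59975092  87.10585756]
261 176 [(146, [168, 123, 80]), (150, [176, 128, 82]), (154, [179, 130, 83]), (158, [164, 119, 79]), (162, [140, 100, 65]), (166, [142, 101, 66]), (170, [142, 102, 67]), (174, [141, 102, 66]), (178, [175, 164, 152]), (182, [176, 165, 153]), (186, [176, 166, 152]), (190, [174, 162, 151]), (194, [176, 164, 153]), (198, [176, 165, 153]), (202, [175, 163, 152])]
```

The metal edge of the flap appears at rows 174–178, against a prediction of 176 for a shut flap. It is down over the bar and the robot is clear, so I hand in.

```bash
python3 -c "
from workcell import order
print(order.finish_job())"
```

```text
the job is handed in; nothing more can be done
None
```

The job is handed in: the bar lies groove-up in both saddles and the flap is pressed shut on it; my last measurements agree with that, but no verdict came back.

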